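# Stand two turned table legs up under the extraction hood

## Task

Take the scraper off the two turned table legs it lies across and lay it flat in the empty steel tool tray. Then stand both legs up where they lie, for finishing under the hood: lift each by its ball end while its square foot pivots on the board, without picking the foot up or dragging it away, and leave it upright on its foot, ball on top. Do not let anything drop, bump the hood or push the other things about.

Things in the scene. Friction and masses are not known exactly. Their poses are not given: they have to be found in the camera images.
- long_leg_ball (a point): Longer turned wooden leg, 190 mm overall: brass-cased foot 44 x 44 x 44 mm, shaft 28 mm thick, ball 44 mm across at the other end; about 0.35 kg, mostly in the foot. This point: ball centre, 168 mm from the foot's end face. x axis runs along the leg from foot to ball (up when it stands). At the start it lies level on a flat of the foot and on the ball, axis 22 mm above the board's top, ball towards the robot.
- long_leg_foot (a point): Middle of the longer leg's square foot end face (22 mm from each side of the foot), axes as for its ball. A thin 38 mm collar lies next to the foot and a 36 mm one next to the ball. Lifted by its ball, the leg turns about the lower edge of this face; in a light grip (about 20 N) across it the ball swivels, in a hard one it sticks.
- short_leg_ball (a point): Shorter turned wooden leg, 160 mm overall: brass-cased foot 44 x 44 x 44 mm, shaft 28 mm thick, ball 44 mm across at the other end; about 0.35 kg, mostly in the foot. This point: ball centre, 138 mm from the foot's end face. x axis runs along the leg from foot to ball (up when it stands). At the start it lies level on a flat of the foot and on the ball, axis 22 mm above the board's top, ball towards the robot.
- short_leg_foot (a point): Middle of the shorter leg's square foot end face (22 mm from each side of the foot), axes as for its ball; collars as on the longer leg.
- scraper_mid (a point): Turning scraper, flat underside, 200 mm long, 0.14 kg, across both legs' shafts (underside 36 mm above the board's top). Towards +x a dark wooden handle 100 long, 24 wide, 20 high; then a brass collar 8 x 26 x 21 mm; towards -x a steel blade 92 x 20 x 7 mm. This point: mid-length, where handle meets collar, 10 mm above the underside; z up. It balances 5 mm towards +x.
- tray: Empty open steel tool tray fixed to the table, left or right of the board. Outside 260 mm (x) x 130 mm (y) x 32 mm high, walls and floor 6 mm thick (inside 248 x 118 mm). Origin: centre of its underside; x along its length, z up. A sharpening stone of like size, in a low wooden holder, lies on the other side.
- board: Plywood board fixed to the table, 320 mm (x) x 300 mm (y), top 10 mm above the table. Its x axis points away from the robot; it reaches from 210 mm before to 110 mm beyond its origin, which lies on its underside. The legs' foot end faces lie near its x = 0, the legs at about y = +75 and -75 mm.
- hood: Orange extraction hood fixed over the board; origin as the board's, same axes. Box-shaped canopy 223 to 275 mm above the table, x +40 to +147, y -175 to +175 mm; a plate and blue duct (to 385 mm) stand on it beyond x = +60. Posts 20 mm square at x +135, y +/-165. A stood leg's ball ends just below the canopy's front edge: there the gripper must lean back to the robot.
- wax_tin: Upright tin, 42 mm across, 55 mm high, on the board between the two feet; to be left alone. Origin under its centre.
- sanding_block: Cork sanding block 70 x 28 x 30 mm on the board outside one leg; to be left alone. Origin under its centre.
- offcut: Wooden offcut 50 x 26 x 36 mm on the board outside the other leg; to be left alone. Origin under its centre.
- mallet: Wooden mallet lying far left, head 55 x 100 x 75 mm, handle 160 mm; to be left alone.
- faceplate: Steel lathe faceplate, 100 mm disc with hub, 35 mm high, far right; to be left alone.
Things that resemble listed ones, but are neither listed nor needed, are in the scene too. What is shaped like the part that bears long_leg_ball but turquoise is not meant.

How it is judged:
On the way, in this order (a step that is already met when the one before it is completed fails the run):
1. the scraper lies flat in the tray, let go (x of scraper_mid in the frame of tray between -0.035 and 0.035 m and y of scraper_mid in the frame of tray between -0.05 and 0.05 m and z of scraper_mid in the frame of tray below 0.023 m and contact force between the fingers and scraper below 0.1 N), for 0.2 s.
2. both legs stand upright on their feet (angle between each of long_leg_ball, short_leg_ball's own x axis and vertical below 0.07 rad and height (world z) of each of long_leg_foot, short_leg_foot below 0.017 m and distance of each of long_leg_foot, short_leg_foot from where it was at the start of the episode below 0.065 m), for 0.2 s.
At the end, for the whole second after the job is handed in: The scraper lies flat and released in the tray (middle within 35 mm of its centre lengthwise, 50 mm across). Both legs stand ball up on the board within 4 degrees, foot face under 7 mm above it and its centre within 65 mm of its start (pivoting takes 31). All at rest (all of step 1 and all of step 2 and linear speed of each of long_leg, short_leg, scraper below 0.03 m/s); the robot touches nothing.
It fails at once if a leg's foot is lifted off the board (face centre over 60 mm above the table) (height (world z) of any of long_leg_foot, short_leg_foot above 0.06 m).
It fails at once if a leg falls while not held ((contact force between the fingers and long_leg below 0.1 N and angular speed of long_leg above 4 rad/s) or (contact force between the fingers and short_leg below 0.1 N and angular speed of short_leg above 4 rad/s)).
It fails at once if the scraper is dropped from more than about 3 cm (contact force between the fingers and scraper below 0.1 N and linear speed of scraper above 0.8 m/s).
It fails at once if the robot bumps the hood (over 5 N) (contact force between any of the arm, the fingers and hood above 5 N).
It fails at once if another thing is pushed more than 30 mm (distance of any of wax_tin, sanding_block, offcut, mallet, faceplate from where it was at the start of the episode above 0.03 m).
It also fails if it takes over 72 s, if anything falls off the work surface, if the arm or the gripper's body presses on something with over 40 N, if the wrist force passes 120 N, or if a joint passes its speed limit or range.

## Robot

A 7-joint arm with a two-finger parallel gripper is mounted at the origin on the work surface. World frame = base frame: x ahead of the robot, y to its left, z up, the work surface at z = 0. Lengths are in m, angles in rad, forces in N, time in s.
With the tool pointing down it reaches from about 0.425 to 0.875 m from the base axis. Payload 8.4 kg.
Tool frame: the origin (TCP) lies at the very end of the fingers, on their centre line; the grasp point (between the pads) lies 19 mm behind it (ctrl.hold_point_z is the distance from the TCP to the grasp point, in m); z points along the fingers, y is the line along which they close (so a half turn about z gives the same grasp; the last joint's range is limited). The gripper opens to 87 mm and grips with 3 to 60 N. Pads are 19 mm wide; open, the fingers measure 117 mm over their backs; the gripper's body (75 mm by 190 mm) begins 51 mm behind the grasp point.
Start: joints at [-1.43, 0.333, 0.04, 1.465, -0.013, 1.343, -0.059], TCP at [0.154, 0.631, 0.223] pointing down, gripper open.
Joint ranges: [-2.58, 2.58], [-0.38, 2.09], [-1.3, 1.39], [0.25, 2.4], [-1.5, 4.64], [0.08, 2.09], [-2.65, 2.65]. Speed limits (rad/s): [2.22, 2.22, 2.79, 2.79, 3.14, 3.14, 3.14].

## Interface

Orientations are given as a rotation vector (axis times angle).
In Python, from plant import ctrl gives the robot as it stands.
- The arm moves only by the tool drive_tool, never from a script. Its argument "deltas" is text: rows parted by semicolons, each of 6 numbers parted by spaces: the shift along the world's x, y, z in m, then the turn, a rotation vector about the world's x, y, z in degrees. In form: tx ty tz rx ry rz; .... A call has 1 to 20 rows; each row is the pose to reach, as a shift and turn from the pose commanded when the call began; what a row does not reach only later rows make up. A row lasts 1/12 s, in which the tool goes at most 41.7 mm and 7.16 degrees, less where a joint would pass 70% of its speed; a pose out of reach is approached as far as the arm can. A call with a gripper value outside its range is refused whole. "jaw" is the opening, from 0 (shut) to 1 (fully open), set as the call begins (left out, the last holds). The fingers move at their own pace and stop on an object; "force" is the grip in N (left out, the last holds). Time passes only in rows, so rows that repeat a pose let the fingers close. It gives the time, the measured TCP pose, the force, the opening and the grip force at its end, in the units of the state.
- ctrl.observe(): the state, without advancing time (a new reading comes with each control period).
- ctrl.camera(name): name is "side" or "top" or "wrist"; returns (picture, depth): 420x560x3 uint8, blue, green, red; 420x560 float32, m along the optical axis (not along the pixel's ray), 0 where there is no reading.
- ctrl.calibration(name): a dict with "mtx" (3x3 intrinsics, pixels), "R" (3x3) and "t" (3): a world point X has camera coordinates R X + t; the wrist camera has in their place "hand_eye" (4x4, takes a point from camera to tool coordinates, whose origin is the TCP and whose axes are the flange's). Camera axes: x right, y down, z forward; pixel columns grow to the right and rows downward; lengths in m; the calibration is good to about 2 mm. A picture is of the moment at which its call begins: read the wrist's pose just before it. calibration takes no time and is no camera call.
- ctrl.finish_job(): hands the job in; it is judged then, once.
The state is a dict: "clock": time; "joint_pos": joint angles; "joint_vel": joint speeds; "joint_efforts": joint torques, N m; "position": TCP position; "tcp_rot": TCP orientation; "force": force on the tool from outside, world axes, zero at the start; "wrist_torque": the same for the moment, N m; "gripper_width": finger opening in m; "grip_force": force on a finger pad.
Only numpy, scipy, OpenCV 4.12 (cv2) and the standard library are available. Lean on these libraries where they do the work, as an engineer would, in place of code of your own. Each camera call takes 0.05 s, during which the arm holds its last target. There are 200 camera calls.

## Working session

There is one attempt and no reset: what is moved stays moved. The work goes in short steps, Python scripts to look and compute and a tool call to move; the robot and the scene stay as the last step left them, time stands still between calls to the robot, and variables do not carry over. Pictures are saved under pics/ and viewed, at most 10 in all, crops included, and the job is handed in when it is done.

Besides the shell and the picture viewer there is one more tool, called after "Emit:" as name(argument=value, ...), one argument or row to a line, values as JSON. drive_tool: Moves the arm, as the interface text tells. Its arguments: {"type":"object","properties":{"deltas":{"type":"string"},"jaw":{"type":"number"},"force":{"type":"number"}},"required":["deltas"]}

```bash
mkdir -p pics; ls
python3 - <<'E'
from plant import ctrl
import cv2, numpy as np
s=ctrl.observe(); print(s)
for n in ("top","side"):
    im,d=ctrl.camera(n); cv2.imwrite(f"pics/{n}0.png",im); np.save(f"{n}0.npy",d)
    c=ctrl.calibration(n); print(n,c)
print(ctrl.calibration("wrist"), ctrl.hold_point_z)
E
```

```text
pics
{'clock': 0.0, 'joint_pos': array([-1.43020218,  0.33388263,  0.03988659,  1.46626656, -0.013453  ,
        1.34332594, -0.05848375]), 'joint_vel': array([8.89812015e-04, 2.46623479e-05, 1.17130807e-04, 2.37150035e-03,
       1.51165832e-03, 5.24100316e-04, 5.97751107e-04]), 'joint_efforts': array([-2.11616302e-04, -6.56348848e+01,  1.33504629e+00, -4.03818297e+01,
       -5.98182064e-02,  4.47668578e-02,  1.69897630e-04]), 'position': array([0.1542815 , 0.63093266, 0.22168003]), 'tcp_rot': array([-3.75788990e-01, -3.11890187e+00,  2.53075742e-03]), 'force': array([0.24406461, 0.62126125, 0.40021941]), 'wrist_torque': array([-0.05213289, -0.02797712,  0.01485662]), 'grip_force': 0.0, 'gripper_width': 0.08710149110518155}
top {'mtx': array([[471.09384212,   0.        , 287.42847906],
       [  0.        , 471.09384212, 219.52059829],
       [  0.        ,   0.        ,   1.        ]]), 'R': array([[-0.02068279, -0.99978469, -0.00167042],
       [-0.98306533,  0.02064114, -0.18208926],
       [ 0.18208453, -0.00212399, -0.98328059]]), 't': array([0.00415926, 0.42473364, 1.33087941
[... 199 characters left out ...]
0.4616393 , -0.01829646],
       [-0.35041649, -0.64633823, -0.67783123],
       [ 0.30108784,  0.60756568, -0.73498984]]), 't': array([-0.36621315,  0.18452165,  1.4017067 ])}
{'mtx': array([[310.3393011 ,   0.        , 277.69210607],
       [  0.        , 310.3393011 , 207.08186118],
       [  0.        ,   0.        ,   1.        ]]), 'hand_eye': array([[-2.35009216e-04, -9.59968765e-01, -2.80106970e-01,
         7.65259339e-02],
       [ 9.99999968e-01, -1.98440256e-04, -1.58913434e-04,
         4.19598554e-05],
       [ 9.69674343e-05, -2.80106999e-01,  9.59968781e-01,
        -1.61856887e-01],
       [ 0.00000000e+00,  0.00000000e+00,  0.00000000e+00,
         1.00000000e+00]])} 0.0187
```

View pics/top0.png

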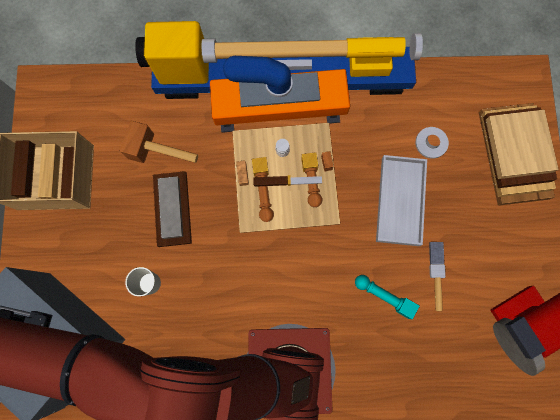

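View pics/side0.png

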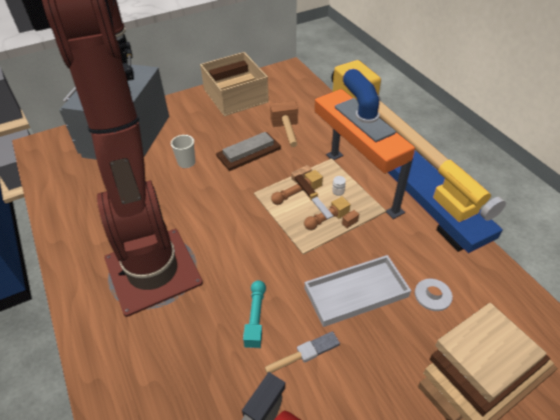

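The top view shows the long leg on the left, with its foot at about (260,163) and ball at (266,214). The short leg is on the right, with its foot at (310,158) and ball at (315,200). The scraper handle starts at (254,181) and the blade tip is at (322,180). The tray is on the right, with corners at (385,156), (426,158), (423,244) and (378,241). I'll enlarge this part of the picture.

```bash
cat > h.py <<'E'
import numpy as np, cv2
from plant import ctrl
from scipy.spatial.transform import Rotation as Ro
def w(name,u,v,z,s=None):
    c=ctrl.calibration(name); ray=np.linalg.inv(c["mtx"])@[u,v,1]
    if name=="wrist":
        H=c["hand_eye"]; T=Ro.from_rotvec(s["tcp_rot"]).as_matrix()
        o=T@H[:3,3]+s["position"]; r=T@H[:3,:3]@ray
    else:
        o=-c["R"].T@c["t"]; r=c["R"].T@ray
    return o+r*(z-o[2])/r[2]
E
python3 - <<'E'
import cv2
im=cv2.imread("pics/top0.png")
c=cv2.resize(im[115:255,225:440],None,fx=3.7,fy=3.7,interpolation=cv2.INTER_CUBIC); cv2.imwrite("pics/top0c.png",c)
from h import *
for n,u,v,z in [("lfoot",260,163,.054),("lball",266,214,.054),("sball",315,200,.054),("h end",254,181,.066),("tip",322,180,.053),("t1",385,156,.032),("t2",426,158,.032),("t3",423,244,.032),("t4",378,241,.032)]: print(n,w("top",u,v,z).round(3))
E
```

```text
lfoot [0.593 0.072 0.054]
lball [0.439 0.057 0.054]
sball [ 0.478 -0.086  0.054]
h end [0.535 0.09  0.066]
tip [ 0.537 -0.108  0.053]
t1 [ 0.613 -0.301  0.032]
t2 [ 0.605 -0.423  0.032]
t3 [ 0.346 -0.395  0.032]
t4 [ 0.357 -0.266  0.032]
```

View pics/top0c.png

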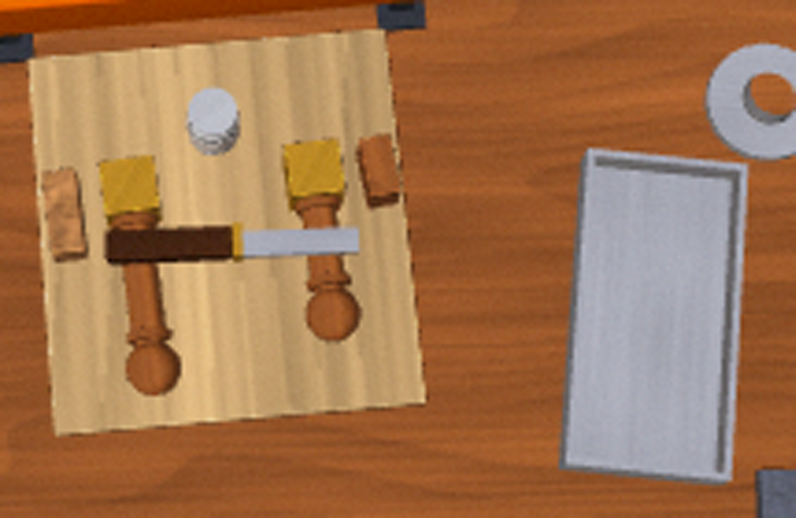

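The crop, at 3.7x, gives these pixel positions:

| Thing | Crop position |
|---|---|
| Board corners | (28,60), (385,30), (426,402), (55,436) |
| Scraper handle end / collar / tip | (106,246) / (237,241) / (359,241) |
| Long leg, foot end top edge / ball | (129,158) / (153,368) |
| Short leg, foot end top edge / ball | (313,141) / (333,313) |
| Tray outer corners | (585,149), (748,165), (731,481), (561,467) |

Run:
```python
from h import *
P={}
for n,u,v,z in [("bTL",28,60,.01),("bTR",385,30,.01),("bBR",426,402,.01),("bBL",55,436,.01),("hend",106,246,.056),("collar",237,241,.067),("tip",359,241,.053),
 ("lfoot",129,158,.054),("lball",153,368,.032),("sfoot",313,141,.054),("sball",333,313,.032),("t1",585,149,.032),("t2",748,165,.032),("t3",731,481,.032),("t4",561,467,.032)]:
    P[n]=w("top",225+u/3.7,115+v/3.7,z); print(n,P[n].round(3))
L=lambda a,b:(np.linalg.norm(P[a]-P[b]).round(3), np.degrees(np.arctan2(*(P[b]-P[a])[[1,0]])).round(1))
for a,b in [("bBL","bTL"),("bBR","bTR"),("hend","tip"),("lball","lfoot"),("sball","sfoot"),("t4","t1"),("t3","t2"),("t1","t2")]: print(a,b,L(a,b))
print("tray",(P["t1"]+P["t2"]+P["t3"]+P["t4"])/4)
s=ctrl.observe();print(Ro.from_rotvec(s["tcp_rot"]).as_matrix().round(3))
```

```text
bTL [0.71  0.158 0.01 ]
bTR [ 0.73  -0.139  0.01 ]
bBR [ 0.414 -0.161  0.01 ]
bBL [0.393 0.137 0.01 ]
hend [0.536 0.091 0.056]
collar [ 0.535 -0.012  0.067]
tip [ 0.537 -0.108  0.053]
lfoot [0.609 0.073 0.054]
lball [0.442 0.057 0.032]
sfoot [ 0.62  -0.074  0.054]
sball [ 0.484 -0.087  0.032]
t1 [ 0.616 -0.296  0.032]
t2 [ 0.6   -0.426  0.032]
t3 [ 0.343 -0.394  0.032]
t4 [ 0.357 -0.262  0.032]
bBL bTL (np.float64(0.318), np.float64(3.9))
bBR bTR (np.float64(0.316), np.float64(3.9))
hend tip (np.float64(0.2), np.float64(-89.8))
lball lfoot (np.float64(0.169), np.float64(5.5))
sball sfoot (np.float64(0.138), np.float64(5.4))
t4 t1 (np.float64(0.261), np.float64(-7.4))
t3 t2 (np.float64(0.259), np.float64(-7.2))
t1 t2 (np.float64(0.132), np.float64(-97.1))
tray [ 0.47873845 -0.34442401  0.032     ]
[[-0.971  0.237 -0.   ]
 [ 0.237  0.971 -0.001]
 [-0.    -0.001 -1.   ]]
```

The board, leg, scraper and tray sizes all agree with the text, so I'll move above the scraper.

Emit:
drive_tool(
  deltas="0.095 -0.157 -0.02 0 0 -19; 0.19 -0.314 -0.03 0 0 -38; 0.19 -0.314 -0.03 0 0 -38; 0.19 -0.314 -0.03 0 0 -38; 0.19 -0.314 -0.03 0 0 -38; 0.285 -0.471 -0.05 0 0 -57;0.285 -0.471 -0.05 0 0 -57;0.285 -0.471 -0.05 0 0 -57;0.285 -0.471 -0.05 0 0 -57; 0.381 -0.628 -0.07 0 0 -76;0.381 -0.628 -0.07 0 0 -76;0.381 -0.628 -0.07 0 0 -76;0.381 -0.628 -0.07 0 0 -76;0.381 -0.628 -0.07 0 0 -76;0.381 -0.628 -0.07 0 0 -76;0.381 -0.628 -0.07 0 0 -76;0.381 -0.628 -0.07 0 0 -76;0.381 -0.628 -0.07 0 0 -76;0.381 -0.628 -0.07 0 0 -76;0.381 -0.628 -0.07 0 0 -76",
  jaw=0.7,
)

```text
clock: 1.77
position: [0.5354, 0.0014, 0.152]
tcp_rot: [2.22, 2.222, -0.003]
force: [-0.0, 0.3, -1.1]
gripper_width: 0.0609
grip_force: 0.0
```

Run:
```python
from h import *
s=ctrl.observe(); im,d=ctrl.camera("wrist"); cv2.imwrite("pics/w1.png",im)
print(s["position"],s["joint_pos"].round(3))
c=ctrl.calibration("wrist");H=c["hand_eye"];T=Ro.from_rotvec(s["tcp_rot"]).as_matrix()
for n,p in [("mid",(.535,-.01,.066)),("gp",(.535,.003,.066)),("lball",(.442,.057,.032)),("sball",(.484,-.087,.032))]:
    q=H[:3,:3].T@(T.T@(np.array(p)-s["position"])-H[:3,3]); k=c["mtx"]@q; print(n,(k/k[2])[:2].round())
```

```text
[0.53540099 0.00137099 0.15199476] [-0.736  0.173  0.725  1.864 -0.124  1.151  0.034]
mid [277. 225.]
gp [277. 210.]
lball [173. 141.]
sball [227. 285.]
```

View pics/w1.png

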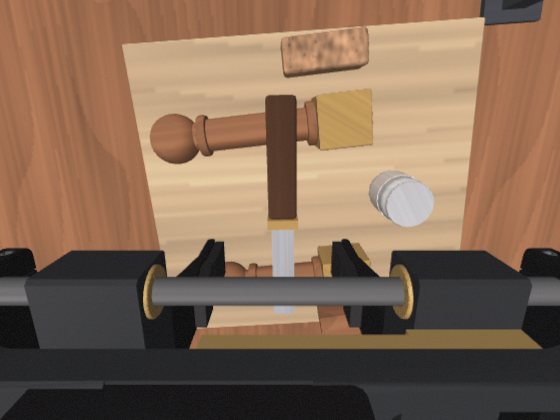

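The wrist view shows the handle from (281,97) to (281,218) and the collar at (282,223). Collar y matches my estimate, and x is slightly higher.

Run:
```python
from h import *
s=ctrl.observe()
for n,u,v,z in [("hend",281,97,.066),("hc",282,219,.066),("cend",282.5,228,.067),("lball",176,139,.032),("lfootT",371,90,.054),("lfootB",373,147,.054)]: print(n,w("wrist",u,v,z,s).round(4))
```

```text
hend [0.5374 0.0941 0.066 ]
hc [ 0.5389 -0.0029  0.066 ]
cend [ 0.5393 -0.0105  0.067 ]
lball [0.4446 0.0604 0.032 ]
lfootT [0.6082 0.1001 0.054 ]
lfootB [0.6137 0.056  0.054 ]
```

Emit:
drive_tool(
  deltas="0.003 0.006 -0.03 0 0 0; 0.003 0.006 -0.06 0 0 0; 0.003 0.006 -0.08 0 0 0; 0.003 0.006 -0.095 0 0 0; 0.003 0.006 -0.103 0 0 0; 0.003 0.006 -0.103 0 0 0;0.003 0.006 -0.103 0 0 0; 0.003 0.006 -0.103 0 0 0",
)

```text
clock: 2.48
position: [0.5391, 0.01, 0.0507]
tcp_rot: [2.215, 2.227, 0.002]
force: [0.5, -0.5, -0.5]
gripper_width: 0.0606
grip_force: 0.0
```

Emit:
drive_tool(
  deltas="0 0 0 0 0 0;0 0 0 0 0 0;0 0 0 0 0 0;0 0 0 0 0 0;0 0 0 0 0 0;0 0 0 0 0 0;0 0 0 0 0 0;0 0 0 0 0 0",
  jaw=0,
  force=25,
)

```text
clock: 3.15
position: [0.5384, 0.0094, 0.0496]
tcp_rot: [-2.217, -2.226, -0.0]
force: [-0.5, -0.0, 0.7]
gripper_width: 0.0233
grip_force: 24.9
```

Emit:
drive_tool(
  deltas="0 0 0.02 0 0 0; 0 0 0.045 0 0 0; 0 0 0.075 0 0 0; 0 -0.02 0.1 0 0 -4; -0.01 -0.05 0.1 0 0 -10; -0.012 -0.08 0.1 0 0 -17; -0.015 -0.11 0.1 0 0 -24; -0.018 -0.14 0.1 0 0 -31; -0.021 -0.17 0.1 0 0 -38; -0.024 -0.2 0.1 0 0 -45; -0.027 -0.225 0.1 0 0 -52; -0.03 -0.25 0.1 0 0 -59; -0.033 -0.275 0.1 0 0 -66; -0.036 -0.295 0.1 0 0 -73; -0.039 -0.315 0.1 0 0 -80; -0.042 -0.335 0.1 0 0 -87; -0.045 -0.355 0.1 0 0 -94; -0.045 -0.355 0.1 0 0 -97; -0.045 -0.355 0.1 0 0 -97; -0.045 -0.355 0.1 0 0 -97",
)

```text
clock: 4.82
position: [0.4933, -0.3453, 0.1491]
tcp_rot: [-3.136, 0.181, 0.001]
force: [-0.6, 0.2, -1.7]
gripper_width: 0.0236
grip_force: 24.9
```

Run:
```python
from h import *
s=ctrl.observe(); im,d=ctrl.camera("wrist"); im2,_=ctrl.camera("top")
c=cv2.resize(im2[120:270,225:450],(560,373)); 
cv2.imwrite("pics/w2.png",cv2.resize(np.vstack([im,c]),None,fx=.75,fy=.75))
cv2.imwrite("pics/w2f.png",im)
print(s["position"],s["joint_pos"].round(3),s["gripper_width"])
```

```text
[ 0.4932648  -0.34531648  0.14910097] [-0.305  0.48   1.109  1.718 -0.453  1.231 -0.77 ] 0.023556654839623152
```

View pics/w2.png

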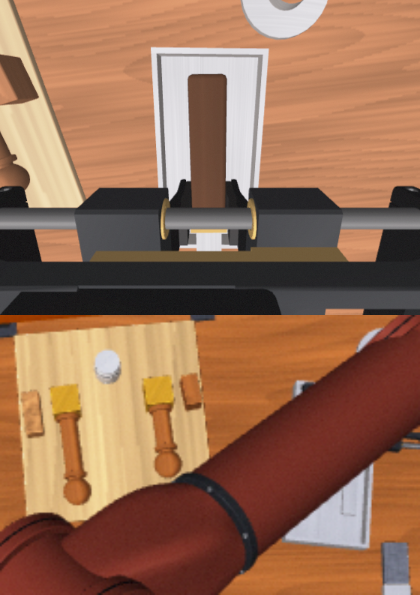

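The scraper is held straight and lines up with the tray, and the legs haven't moved. I'll lower it now.

Emit:
drive_tool(
  deltas="0 0 -0.03 0 0 0; 0 0 -0.06 0 0 0; 0 0 -0.09 0 0 0; 0 0 -0.11 0 0 0; 0 0 -0.122 0 0 0; 0 0 -0.128 0 0 0; 0 0 -0.132 0 0 0; 0 0 -0.135 0 0 0; 0 0 -0.137 0 0 0; 0 0 -0.138 0 0 0; 0 0 -0.138 0 0 0; 0 0 -0.138 0 0 0",
)

```text
clock: 5.92
position: [0.4937, -0.3458, 0.0121]
tcp_rot: [3.136, -0.184, 0.001]
force: [-0.3, -0.2, -0.6]
gripper_width: 0.0238
grip_force: 24.9
```

Emit:
drive_tool(
  deltas="0 0 -0.001 0 0 0; 0 0 -0.002 0 0 0; 0 0 -0.003 0 0 0; 0 0 -0.003 0 0 0; 0 0 -0.003 0 0 0",
)

```text
clock: 6.33
position: [0.4936, -0.3457, 0.0096]
tcp_rot: [-3.135, 0.185, -0.001]
force: [-2.4, 4.0, 11.9]
gripper_width: 0.0237
grip_force: 24.9
```

Contact is at about 12 N, so I'll release.

Emit:
drive_tool(
  deltas="0 0 0 0 0 0;0 0 0 0 0 0;0 0 0 0 0 0;0 0 0 0 0 0;0 0 0 0 0 0;0 0 0 0 0 0",
  jaw=0.5,
)

```text
clock: 6.83
position: [0.4933, -0.3456, 0.0085]
tcp_rot: [-3.136, 0.185, 0.0]
force: [-0.8, 0.9, -0.4]
gripper_width: 0.0427
grip_force: 0.0
```

Emit:
drive_tool(
  deltas="0 0 0.03 0 0 0; 0 0 0.06 0 0 0; 0 0 0.09 0 0 0; 0 0 0.12 0 0 0; 0 0 0.15 0 0 0;0 0 0.15 0 0 0;0 0 0.15 0 0 0",
)

```text
clock: 7.42
position: [0.4942, -0.3462, 0.16]
tcp_rot: [3.135, -0.184, 0.005]
force: [0.8, 0.0, -1.0]
gripper_width: 0.0437
grip_force: 0.0
```

Run:
```python
from h import *
s=ctrl.observe(); im,d=ctrl.camera("wrist"); cv2.imwrite("pics/w3.png",im)
print(s["position"],s["joint_pos"].round(3),s["gripper_width"])
```

```text
[ 0.49417912 -0.3462124   0.16004861] [-0.311  0.469  1.119  1.707 -0.445  1.247 -0.777] 0.043685263548471666
```

View pics/w3.png

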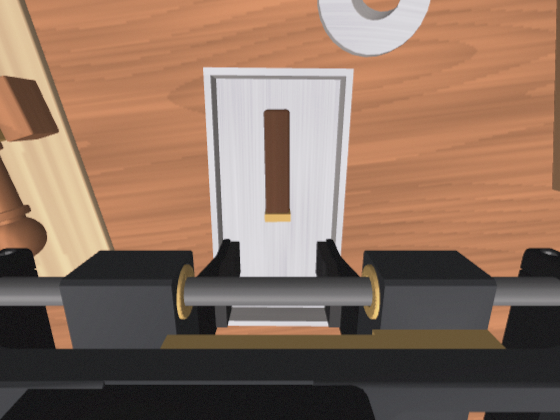

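The scraper lies flat and central in the tray, with the handle from (277,110) to (277,213). Next I'll go above the long leg's ball.

Emit:
drive_tool(
  deltas="-0.005 0.035 0 0 0 0; -0.01 0.075 0 0 0 3; -0.015 0.115 0 0 0 6; -0.02 0.155 0 0 0 9; -0.025 0.195 0 0 0 12.4; -0.03 0.235 0 0 0 12.4; -0.035 0.275 0 0 0 12.4; -0.04 0.315 0 0 0 12.4; -0.045 0.35 -0.005 0 0 12.4; -0.05 0.385 -0.01 0 0 12.4; -0.051 0.404 -0.01 0 0 12.4; -0.051 0.404 -0.01 0 0 12.4; -0.051 0.404 -0.01 0 0 12.4;-0.051 0.404 -0.01 0 0 12.4",
  jaw=0.8,
)

```text
clock: 8.63
position: [0.4419, 0.0576, 0.1479]
tcp_rot: [3.137, 0.155, -0.002]
force: [0.1, -0.7, -0.8]
gripper_width: 0.0696
grip_force: 0.0
```

Run:
```python
from h import *
s=ctrl.observe(); im,d=ctrl.camera("wrist"); cv2.imwrite("pics/w4.png",im)
print(s["position"],s["joint_pos"].round(3),s["tcp_rot"])
print(Ro.from_rotvec(s["tcp_rot"]).as_matrix().round(3))
```

```text
[0.44194818 0.05760551 0.14789329] [-1.241 -0.124  0.973  2.07   0.114  1.145 -1.791] [ 3.13653956e+00  1.55179036e-01 -1.68916886e-03]
[[ 0.995  0.099 -0.001]
 [ 0.099 -0.995 -0.001]
 [-0.001  0.001 -1.   ]]
```

View pics/w4.png

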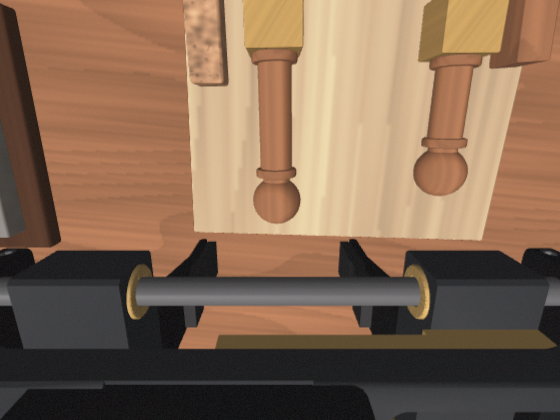

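The wrist view shows the long leg's ball centre at (277,200), with its shaft running up to (274,55). The short leg's ball is at (440,171).

Run:
```python
from h import *
s=ctrl.observe()
c=ctrl.calibration("wrist")
for n,u,v,z in [("lb",277,200,.032),("shaft",274.5,62,.032),("footL",247,50,.054),("footR",302,50,.054),("sb",440,171.5,.032),("scol",455,58,.032)]: print(n,w("wrist",u,v,z,s).round(4))
```

```text
lb [0.445  0.0579 0.032 ]
shaft [0.5614 0.0712 0.032 ]
footL [0.5643 0.0919 0.054 ]
footR [0.5683 0.051  0.054 ]
sb [ 0.4857 -0.0861  0.032 ]
scol [ 0.5788 -0.0756  0.032 ]
```

Emit:
drive_tool(
  deltas="0.002 0 -0.03 0 0 0; 0.002 0 -0.06 0 0 0; 0.002 0 -0.085 0 0 0; 0.002 0 -0.105 0 0 0; 0.002 0 -0.12 0 0 0; 0.002 0 -0.13 0 0 0; 0.002 0 -0.1335 0 0 0; 0.002 0 -0.1335 0 0 0; 0.002 0 -0.1335 0 0 0; 0.002 0 -0.1335 0 0 0",
)

```text
clock: 9.52
position: [0.445, 0.0582, 0.0158]
tcp_rot: [-3.137, -0.154, -0.002]
force: [0.3, -0.6, 0.4]
gripper_width: 0.0697
grip_force: 0.0
```

Emit:
drive_tool(
  deltas="0 0 0 0 0 0;0 0 0 0 0 0;0 0 0 0 0 0;0 0 0 0 0 0;0 0 0 0 0 0;0 0 0 0 0 0;0 0 0 0 0 0;0 0 0 0 0 0",
  jaw=0,
  force=20,
)

```text
clock: 10.18
position: [0.4444, 0.0585, 0.0151]
tcp_rot: [-3.138, -0.155, -0.0]
force: [0.1, 0.1, 0.9]
gripper_width: 0.0429
grip_force: 20.0
```

```bash
cat > arc.py <<'E'
import sys,numpy as np
L,yaw,f0,f1,n,d,th=map(float,sys.argv[1:8])
u=np.array([np.cos(np.radians(yaw)),np.sin(np.radians(yaw))])
def pose(f):
    p=np.radians(f); t=th*f/90; r=np.radians(t)
    s=-L*np.cos(p)+.022*np.sin(p)+d*np.sin(r); z=.022*np.cos(p)+L*np.sin(p)-d*np.cos(r)
    return np.array([*(u*s),z]),t
p0,t0=pose(f0)
for f in np.linspace(f0,f1,int(n)+1)[1:]:
    p,t=pose(f); q=p-p0
    print("%.4f %.4f %.4f %.2f %.2f 0"%(*q,(t-t0)*u[1],-(t-t0)*u[0]),end="; ")
E
python3 arc.py .168 6 0 45 18 .017 45; echo; python3 arc.py .168 6 45 90 18 .017 45
```

```text
0.0015 0.0002 0.0073 0.13 -1.24 0; 0.0033 0.0003 0.0146 0.26 -2.49 0; 0.0054 0.0006 0.0218 0.39 -3.73 0; 0.0078 0.0008 0.0289 0.52 -4.97 0; 0.0105 0.0011 0.0359 0.65 -6.22 0; 0.0136 0.0014 0.0429 0.78 -7.46 0; 0.0169 0.0018 0.0497 0.91 -8.70 0; 0.0205 0.0022 0.0564 1.05 -9.95 0; 0.0244 0.0026 0.0629 1.18 -11.19 0; 0.0286 0.0030 0.0693 1.31 -12.43 0; 0.0330 0.0035 0.0756 1.44 -13.67 0; 0.0377 0.0040 0.0816 1.57 -14.92 0; 0.0427 0.0045 0.0875 1.70 -16.16 0; 0.0478 0.0050 0.0932 1.83 -17.40 0; 0.0533 0.0056 0.0986 1.96 -18.65 0; 0.0589 0.0062 0.1039 2.09 -19.89 0; 0.0648 0.0068 0.1089 2.22 -21.13 0; 0.0709 0.0074 0.1136 2.35 -22.38 0; 
0.0063 0.0007 0.0045 0.13 -1.24 0; 0.0127 0.0013 0.0088 0.26 -2.49 0; 0.0193 0.0020 0.0128 0.39 -3.73 0; 0.0261 0.0027 0.0165 0.52 -4.97 0; 0.0330 0.0035 0.0200 0.65 -6.22 0; 0.0401 0.0042 0.0231 0.78 -7.46 0; 0.0472 0.0050 0.0260 0.91 -8.70 0; 0.0545 0.0057 0.0286 1.05 -9.95 0; 0.0619 0.0065 0.0309 1.18 -11.19 0; 0.0693 0.0073 0.0328 1.31 -12.43 0; 0.0768 0.0081 0.0345 1.44 -13.67 0; 0.0844 0.0089 0.0358 1.57 -14.92 0; 0.0920 0.0097 0.0369 1.70 -16.16 0; 0.0996 0.0105 0.0376 1.83 -17.40 0; 0.1072 0.0113 0.0380 1.96 -18.65 0; 0.1149 0.0121 0.0381 2.09 -19.89 0; 0.1225 0.0129 0.0379 2.22 -21.13 0; 0.1300 0.0137 0.0373 2.35 -22.38 0;
```

Emit:
drive_tool(
  deltas="0.0015 0.0002 0.0073 0.13 -1.24 0; 0.0033 0.0003 0.0146 0.26 -2.49 0; 0.0054 0.0006 0.0218 0.39 -3.73 0; 0.0078 0.0008 0.0289 0.52 -4.97 0; 0.0105 0.0011 0.0359 0.65 -6.22 0; 0.0136 0.0014 0.0429 0.78 -7.46 0; 0.0169 0.0018 0.0497 0.91 -8.7 0; 0.0205 0.0022 0.0564 1.05 -9.95 0; 0.0244 0.0026 0.0629 1.18 -11.19 0; 0.0286 0.003 0.0693 1.31 -12.43 0; 0.033 0.0035 0.0756 1.44 -13.67 0; 0.0377 0.004 0.0816 1.57 -14.92 0; 0.0427 0.0045 0.0875 1.7 -16.16 0; 0.0478 0.005 0.0932 1.83 -17.4 0; 0.0533 0.0056 0.0986 1.96 -18.65 0; 0.0589 0.0062 0.1039 2.09 -19.89 0; 0.0648 0.0068 0.1089 2.22 -21.13 0; 0.0709 0.0074 0.1136 2.35 -22.38 0; 0.0709 0.0074 0.1136 2.35 -22.38 0",
)

```text
clock: 11.77
position: [0.5163, 0.0659, 0.1295]
tcp_rot: [-3.055, -0.151, -0.612]
force: [-0.7, -0.0, 1.4]
gripper_width: 0.043
grip_force: 20.0
```

Run:
```python
from h import *
s=ctrl.observe(); im,d=ctrl.camera("side"); im2,d2=ctrl.camera("wrist")
a=cv2.resize(im[120:260,230:430],(560,392)); cv2.imwrite("pics/s5.png",np.hstack([cv2.resize(a,(400,300)),cv2.resize(im2,(400,300))]))
print(s["position"],s["joint_pos"].round(3),s["tcp_rot"])
```

```text
[0.51627785 0.06590177 0.12950014] [-1.177 -0.269  0.84   2.261  0.437  0.712 -2.072] [-3.05516655 -0.15081657 -0.61217713]
```

View pics/s5.png

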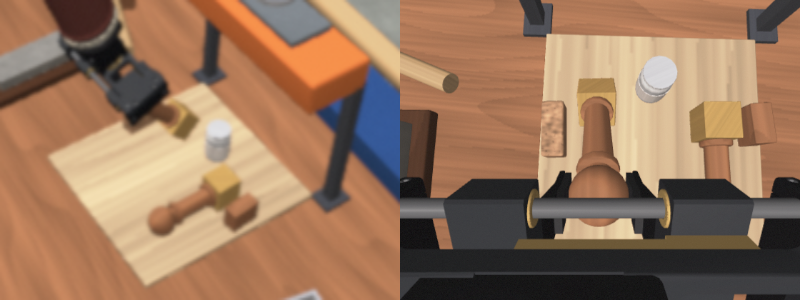

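The leg pivots cleanly, foot still in place. Joints 2 and 4 are near their limits, so I'll go on in a shorter step and check again.

Emit:
drive_tool(
  deltas="0.0063 0.0007 0.0045 0.13 -1.24 0; 0.0127 0.0013 0.0088 0.26 -2.49 0; 0.0193 0.002 0.0128 0.39 -3.73 0; 0.0261 0.0027 0.0165 0.52 -4.97 0; 0.033 0.0035 0.02 0.65 -6.22 0; 0.0401 0.0042 0.0231 0.78 -7.46 0; 0.0472 0.005 0.026 0.91 -8.7 0; 0.0545 0.0057 0.0286 1.05 -9.95 0; 0.0545 0.0057 0.0286 1.05 -9.95 0",
)

```text
clock: 12.62
position: [0.5709, 0.0717, 0.1579]
tcp_rot: [-2.981, -0.148, -0.874]
force: [-2.1, 1.0, 4.9]
gripper_width: 0.0427
grip_force: 20.0
```

```bash
python3 - <<'E'
from h import *
s=ctrl.observe()
print(s["position"],s["joint_pos"].round(3),Ro.from_rotvec(s["tcp_rot"]).as_matrix().round(3))
E
python3 arc.py .168 6 65 90 10 .017 45
```

```text
[0.57090012 0.07166869 0.15788094] [-1.118 -0.253  0.789  2.266  0.558  0.549 -2.172] [[ 0.838  0.1    0.537]
 [ 0.082 -0.995  0.057]
 [ 0.54  -0.003 -0.842]]
0.0074 0.0008 0.0023 0.13 -1.24 0; 0.0148 0.0016 0.0042 0.26 -2.49 0; 0.0223 0.0023 0.0059 0.39 -3.73 0; 0.0299 0.0031 0.0073 0.52 -4.97 0; 0.0375 0.0039 0.0083 0.65 -6.22 0; 0.0451 0.0047 0.0090 0.78 -7.46 0; 0.0527 0.0055 0.0094 0.91 -8.70 0; 0.0604 0.0063 0.0095 1.05 -9.95 0; 0.0680 0.0071 0.0093 1.18 -11.19 0; 0.0755 0.0079 0.0088 1.31 -12.43 0;
```

Emit:
drive_tool(
  deltas="0.0074 0.0008 0.0023 0.13 -1.24 0; 0.0148 0.0016 0.0042 0.26 -2.49 0; 0.0223 0.0023 0.0059 0.39 -3.73 0; 0.0299 0.0031 0.0073 0.52 -4.97 0; 0.0375 0.0039 0.0083 0.65 -6.22 0; 0.0451 0.0047 0.009 0.78 -7.46 0; 0.0527 0.0055 0.0094 0.91 -8.7 0; 0.0604 0.0063 0.0095 1.05 -9.95 0; 0.0604 0.0063 0.0095 1.05 -9.95 0",
)

```text
clock: 13.37
position: [0.6313, 0.0783, 0.1674]
tcp_rot: [-2.886, -0.144, -1.126]
force: [-0.6, 1.0, 7.4]
gripper_width: 0.0428
grip_force: 20.0
```

Run:
```python
from h import *
s=ctrl.observe(); im,d=ctrl.camera("side"); im2,d2=ctrl.camera("wrist")
a=im[120:260,230:430]; cv2.imwrite("pics/s6.png",np.hstack([cv2.resize(a,(400,300)),cv2.resize(im2,(400,300))]))
print(s["position"],s["joint_pos"].round(3),s["force"])
```

```text
[0.63131704 0.07827594 0.16738903] [-1.03  -0.133  0.754  2.278  0.723  0.283 -2.347] [-0.64451778  1.04870019  7.39004107]
```

View pics/s6.png

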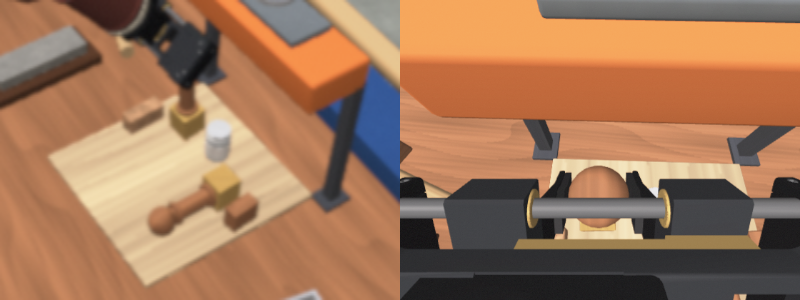

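Emit:
drive_tool(
  deltas="0.004 0.0004 0 0 0 0; 0.008 0.0008 -0.0002 0 0 0; 0.0115 0.0012 -0.0005 0 0 0; 0.0146 0.0015 -0.0008 0 0 0; 0.0146 0.0015 -0.0008 0 0 0; 0.0146 0.0015 -0.0008 0 0 0; 0.0146 0.0015 -0.0008 0 0 0",
)

```text
clock: 14.05
position: [0.6451, 0.0795, 0.1663]
tcp_rot: [-2.887, -0.143, -1.124]
force: [0.1, 0.0, 5.2]
gripper_width: 0.0431
grip_force: 20.0
```

Emit:
drive_tool(
  deltas="0 0 0 0 0 0;0 0 0 0 0 0;0 0 0 0 0 0;0 0 0 0 0 0;0 0 0 0 0 0;0 0 0 0 0 0;0 0 0 0 0 0;0 0 0 0 0 0",
  jaw=0.8,
)

```text
clock: 14.72
position: [0.6447, 0.0792, 0.1659]
tcp_rot: [-2.888, -0.143, -1.123]
force: [-0.8, -0.4, 0.5]
gripper_width: 0.0694
grip_force: 0.0
```

Run:
```python
from h import *
s=ctrl.observe(); im2,d2=ctrl.camera("wrist"); im,d=ctrl.camera("side");
a=im[120:260,230:430]; cv2.imwrite("pics/s7.png",np.hstack([cv2.resize(a,(400,300)),cv2.resize(im2,(400,300))]))
print(s["position"],s["joint_pos"].round(3),s["force"])
```

```text
[0.64472264 0.07924378 0.16586553] [-1.07  -0.092  0.812  2.252  0.637  0.261 -2.266] [-0.81193617 -0.35238446  0.51324175]
```

View pics/s7.png

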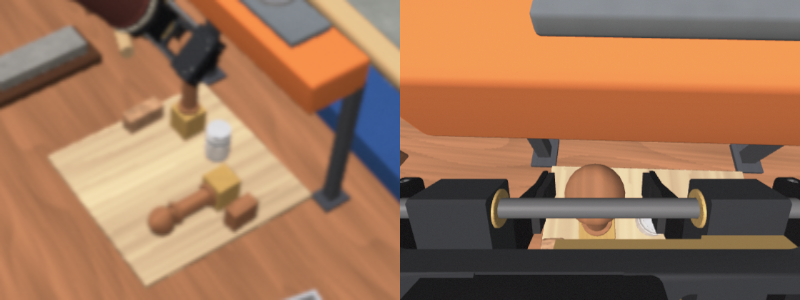

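The long leg stands upright and released, with the canopy clear. I've used all ten views, so from here I'll check by numbers. I'll retreat along the fingers and go above the short leg's ball.

Emit:
drive_tool(
  deltas="-0.01 -0.001 0.011 0 0 0; -0.025 -0.0025 0.0275 0 0 0; -0.042 -0.0045 0.046 0 0 0; -0.058 -0.006 0.064 0 0 0; -0.075 -0.008 0.082 0 0 0; -0.1 -0.012 0.082 -0.6 6 0; -0.125 -0.03 0.075 -1.3 12 0; -0.145 -0.06 0.06 -1.9 18 0; -0.155 -0.09 0.04 -2.5 24 0; -0.159 -0.12 0.02 -3.2 30 0; -0.159 -0.15 0 -3.8 36 0; -0.159 -0.165 -0.018 -4.44 42.27 0;-0.159 -0.165 -0.018 -4.44 42.27 0;-0.159 -0.165 -0.018 -4.44 42.27 0;-0.159 -0.165 -0.018 -4.44 42.27 0;-0.159 -0.165 -0.018 -4.44 42.27 0",
)

```text
clock: 16.15
position: [0.4858, -0.085, 0.149]
tcp_rot: [-3.136, -0.156, -0.006]
force: [-0.0, 0.3, 0.6]
gripper_width: 0.0696
grip_force: 0.0
```

Run:
```python
from h import *
s=ctrl.observe(); im2,d2=ctrl.camera("wrist"); cv2.imwrite("pics/w8.png",im2)
im,dt=ctrl.camera("top"); print(s["position"],s["joint_pos"].round(3))
print(Ro.from_rotvec(s["tcp_rot"]).as_matrix().round(3))
# 3D points from wrist depth near the short ball
def cloud(name,d,s):
    c=ctrl.calibration(name); v,u=np.nonzero(d>0); z=d[v,u]
    p=(np.linalg.inv(c["mtx"])@np.stack([u*z,v*z,z])).T
    if name=="wrist":
        H=c["hand_eye"];T=Ro.from_rotvec(s["tcp_rot"]).as_matrix()
        return (p@H[:3,:3].T+H[:3,3])@T.T+s["position"]
    return (p-c["t"])@c["R"]
from scipy.optimize import least_squares
P=cloud("wrist",d2,s)
m=(np.hypot(P[:,0]-.485,P[:,1]+.087)<.02)&(P[:,2]>.034)&(P[:,2]<.07); Q=P[m]
r=least_squares(lambda c:np.linalg.norm(Q-c,axis=1)-.022,[.485,-.087,.032],loss="soft_l1",f_scale=.001); print(len(Q),"ball",r.x.round(4))
for x in (.52,.535,.55):
    m=(abs(P[:,0]-x)<.004)&(abs(P[:,1]+.08)<.025)&(P[:,2]>.035)&(P[:,2]<.055); print(x,m.sum(),P[m].mean(0).round(4))
# long leg standing: top cloud near
m=(np.hypot(P[:,0]-.632,P[:,1]-.078)<.035)&(P[:,2]>.06); print("long(wrist)",m.sum(),P[m][:,2].max() if m.any() else 0)
A=cloud("top",dt,s); m=(np.hypot(A[:,0]-.632,A[:,1]-.078)<.035)&(A[:,2]>.165)&(A[:,2]<.215); 
if m.sum()>5:
    Q=A[m]; r=least_squares(lambda c:np.linalg.norm(Q-c,axis=1)-.022,[.632,.078,.178],loss="soft_l1",f_scale=.001); print(m.sum(),"long ball",r.x.round(4))
```

```text
[ 0.48583432 -0.0849936   0.14904964] [-0.627  0.059  0.747  1.966 -0.047  1.13  -1.333]
[[ 0.995  0.099  0.003]
 [ 0.099 -0.995  0.002]
 [ 0.004 -0.002 -1.   ]]
1405 ball [ 0.4854 -0.0847  0.0316]
0.52 291 [ 0.5199 -0.0814  0.0429]
0.535 296 [ 0.535  -0.0794  0.0431]
0.55 302 [ 0.55   -0.0779  0.0433]
long(wrist) 719 0.08437859383554837
209 long ball [0.6325 0.0796 0.1765]
```

Emit:
drive_tool(
  deltas="0 0 -0.03 0 0 0; 0 0 -0.06 0 0 0; 0 0 -0.085 0 0 0; 0 0 -0.105 0 0 0; 0 0 -0.12 0 0 0; 0 0 -0.13 0 0 0; 0 0 -0.134 0 0 0; 0 0 -0.134 0 0 0; 0 0 -0.134 0 0 0; 0 0 -0.134 0 0 0",
)

```text
clock: 17.08
position: [0.4866, -0.0856, 0.0151]
tcp_rot: [-3.137, -0.155, -0.004]
force: [-0.3, -0.0, 0.3]
gripper_width: 0.0695
grip_force: 0.0
```

Emit:
drive_tool(
  deltas="0 0 0 0 0 0;0 0 0 0 0 0;0 0 0 0 0 0;0 0 0 0 0 0;0 0 0 0 0 0;0 0 0 0 0 0;0 0 0 0 0 0;0 0 0 0 0 0",
  jaw=0,
  force=20,
)

```text
clock: 17.75
position: [0.4858, -0.0857, 0.014]
tcp_rot: [-3.138, -0.155, -0.0]
force: [-0.4, 0.4, 0.6]
gripper_width: 0.0426
grip_force: 20.0
```

```bash
python3 arc.py .138 6 0 45 16 .017 42; echo; python3 arc.py .138 6 45 90 16 .017 42
```

```text
0.0016 0.0002 0.0067 0.14 -1.31 0; 0.0036 0.0004 0.0134 0.27 -2.61 0; 0.0059 0.0006 0.0201 0.41 -3.92 0; 0.0085 0.0009 0.0266 0.55 -5.22 0; 0.0114 0.0012 0.0330 0.69 -6.53 0; 0.0146 0.0015 0.0393 0.82 -7.83 0; 0.0181 0.0019 0.0454 0.96 -9.14 0; 0.0219 0.0023 0.0514 1.10 -10.44 0; 0.0260 0.0027 0.0573 1.23 -11.75 0; 0.0304 0.0032 0.0629 1.37 -13.05 0; 0.0350 0.0037 0.0684 1.51 -14.36 0; 0.0399 0.0042 0.0736 1.65 -15.66 0; 0.0450 0.0047 0.0786 1.78 -16.97 0; 0.0504 0.0053 0.0834 1.92 -18.27 0; 0.0559 0.0059 0.0880 2.06 -19.58 0; 0.0617 0.0065 0.0923 2.20 -20.88 0; 
0.0060 0.0006 0.0040 0.14 -1.31 0; 0.0121 0.0013 0.0078 0.27 -2.61 0; 0.0185 0.0019 0.0113 0.41 -3.92 0; 0.0249 0.0026 0.0145 0.55 -5.22 0; 0.0315 0.0033 0.0173 0.69 -6.53 0; 0.0383 0.0040 0.0199 0.82 -7.83 0; 0.0451 0.0047 0.0222 0.96 -9.14 0; 0.0520 0.0055 0.0242 1.10 -10.44 0; 0.0590 0.0062 0.0258 1.23 -11.75 0; 0.0661 0.0069 0.0271 1.37 -13.05 0; 0.0732 0.0077 0.0281 1.51 -14.36 0; 0.0803 0.0084 0.0288 1.65 -15.66 0; 0.0874 0.0092 0.0291 1.78 -16.97 0; 0.0946 0.0099 0.0291 1.92 -18.27 0; 0.1017 0.0107 0.0288 2.06 -19.58 0; 0.1087 0.0114 0.0281 2.20 -20.88 0;
```

Emit:
drive_tool(
  deltas="0.0016 0.0002 0.0067 0.14 -1.31 0; 0.0036 0.0004 0.0134 0.27 -2.61 0; 0.0059 0.0006 0.0201 0.41 -3.92 0; 0.0085 0.0009 0.0266 0.55 -5.22 0; 0.0114 0.0012 0.033 0.69 -6.53 0; 0.0146 0.0015 0.0393 0.82 -7.83 0; 0.0181 0.0019 0.0454 0.96 -9.14 0; 0.0219 0.0023 0.0514 1.1 -10.44 0; 0.026 0.0027 0.0573 1.23 -11.75 0; 0.0304 0.0032 0.0629 1.37 -13.05 0; 0.035 0.0037 0.0684 1.51 -14.36 0; 0.0399 0.0042 0.0736 1.65 -15.66 0; 0.045 0.0047 0.0786 1.78 -16.97 0; 0.0504 0.0053 0.0834 1.92 -18.27 0; 0.0559 0.0059 0.088 2.06 -19.58 0; 0.0617 0.0065 0.0923 2.2 -20.88 0; 0.0617 0.0065 0.0923 2.2 -20.88 0",
)

```text
clock: 19.17
position: [0.5484, -0.0792, 0.1071]
tcp_rot: [-3.064, -0.151, -0.573]
force: [-0.1, 0.5, -1.5]
gripper_width: 0.0427
grip_force: 20.0
```

Run:
```python
from h import *
s=ctrl.observe()
print(s["position"],s["joint_pos"].round(3),Ro.from_rotvec(s["tcp_rot"]).as_matrix().round(3))
```

```text
[ 0.54840593 -0.07918207  0.10706891] [-0.615 -0.027  0.737  2.181 -0.111  0.623 -1.269] [[ 0.928  0.099  0.359]
 [ 0.091 -0.995  0.038]
 [ 0.361 -0.003 -0.932]]
```

Emit:
drive_tool(
  deltas="0.006 0.0006 0.004 0.14 -1.31 0; 0.0121 0.0013 0.0078 0.27 -2.61 0; 0.0185 0.0019 0.0113 0.41 -3.92 0; 0.0249 0.0026 0.0145 0.55 -5.22 0; 0.0315 0.0033 0.0173 0.69 -6.53 0; 0.0383 0.004 0.0199 0.82 -7.83 0; 0.0451 0.0047 0.0222 0.96 -9.14 0; 0.052 0.0055 0.0242 1.1 -10.44 0; 0.059 0.0062 0.0258 1.23 -11.75 0; 0.0661 0.0069 0.0271 1.37 -13.05 0; 0.0661 0.0069 0.0271 1.37 -13.05 0; 0.0661 0.0069 0.0271 1.37 -13.05 0",
)

```text
clock: 20.17
position: [0.6144, -0.0724, 0.134]
tcp_rot: [-2.969, -0.146, -0.913]
force: [-1.3, 1.1, 4.5]
gripper_width: 0.043
grip_force: 20.0
```

```bash
python3 - <<'E'
from h import *
s=ctrl.observe()
print(s["position"],s["joint_pos"].round(3),s["force"],Ro.from_rotvec(s["tcp_rot"]).as_matrix().round(3))
E
python3 arc.py .138 6 73.125 90 6 .017 42
```

```text
[ 0.61435054 -0.07238699  0.13398995] [-0.641 -0.028  0.768  2.21  -0.305  0.384 -1.089] [-1.28558183  1.06300828  4.49460944] [[ 0.823  0.099  0.559]
 [ 0.08  -0.995  0.058]
 [ 0.562 -0.003 -0.827]]
0.0071 0.0007 0.0010 0.14 -1.31 0; 0.0142 0.0015 0.0016 0.27 -2.61 0; 0.0213 0.0022 0.0020 0.41 -3.92 0; 0.0285 0.0030 0.0020 0.55 -5.22 0; 0.0356 0.0037 0.0017 0.69 -6.53 0; 0.0426 0.0045 0.0010 0.82 -7.83 0;
```

Emit:
drive_tool(
  deltas="0.0071 0.0007 0.001 0.14 -1.31 0; 0.0142 0.0015 0.0016 0.27 -2.61 0; 0.0213 0.0022 0.002 0.41 -3.92 0; 0.0285 0.003 0.002 0.55 -5.22 0; 0.0356 0.0037 0.0017 0.69 -6.53 0; 0.0426 0.0045 0.001 0.82 -7.83 0; 0.0426 0.0045 0.001 0.82 -7.83 0;0.0426 0.0045 0.001 0.82 -7.83 0;0.0426 0.0045 0.001 0.82 -7.83 0",
)

```text
clock: 20.92
position: [0.6569, -0.0678, 0.1352]
tcp_rot: [-2.892, -0.143, -1.112]
force: [0.9, 1.1, 5.2]
gripper_width: 0.0428
grip_force: 20.0
```

Emit:
drive_tool(
  deltas="0 0 0 0 0 0;0 0 0 0 0 0;0 0 0 0 0 0;0 0 0 0 0 0;0 0 0 0 0 0;0 0 0 0 0 0;0 0 0 0 0 0;0 0 0 0 0 0",
  jaw=0.8,
)

```text
clock: 21.58
position: [0.6561, -0.0678, 0.1343]
tcp_rot: [-2.893, -0.143, -1.11]
force: [0.4, -0.5, -0.6]
gripper_width: 0.0694
grip_force: 0.0
```

Run:
```python
from h import *
s=ctrl.observe(); print(s["position"],s["joint_pos"].round(3),s["force"],Ro.from_rotvec(s["tcp_rot"]).as_matrix().round(3))
```

```text
[ 0.65614836 -0.06784765  0.13430635] [-0.619  0.052  0.768  2.232 -0.922  0.247 -0.504] [ 0.41773283 -0.54691308 -0.60042358] [[ 0.74   0.1    0.665]
 [ 0.072 -0.995  0.07 ]
 [ 0.669 -0.004 -0.743]]
```

Released without any force. I'll retreat along the fingers and then check by numbers.

Emit:
drive_tool(
  deltas="-0.01 -0.001 0.011 0 0 0; -0.025 -0.0025 0.0275 0 0 0; -0.042 -0.0045 0.046 0 0 0; -0.058 -0.006 0.064 0 0 0; -0.075 -0.008 0.082 0 0 0; -0.1 -0.012 0.09 -0.6 6 0; -0.13 -0.015 0.1 -1.2 12 0; -0.15 -0.015 0.1 -1.9 18 0; -0.17 -0.015 0.1 -2.5 24 0; -0.17 -0.015 0.1 -2.5 24 0; -0.17 -0.015 0.1 -2.5 24 0",
)

```text
clock: 22.5
position: [0.4874, -0.0829, 0.2345]
tcp_rot: [-3.082, -0.152, -0.489]
force: [-0.1, -0.3, -0.3]
gripper_width: 0.0699
grip_force: 0.0
```

Run:
```python
from h import *
from scipy.optimize import least_squares
s=ctrl.observe(); print(s["position"])
for name in ("wrist","side","top"):
    im,d=ctrl.camera(name); c=ctrl.calibration(name); v,u=np.nonzero(d>0); z=d[v,u]
    p=(np.linalg.inv(c["mtx"])@np.stack([u*z,v*z,z])).T
    if name=="wrist":
        H=c["hand_eye"];T=Ro.from_rotvec(s["tcp_rot"]).as_matrix(); A=(p@H[:3,:3].T+H[:3,3])@T.T+s["position"]
    else: A=(p-c["t"])@c["R"]
    for n,g in (("long",(.6325,.0796,.178)),("short",(.645,-.068,.148))):
        m=(np.linalg.norm(A-g,axis=1)<.03); Q=A[m]
        if m.sum()<20: print(name,n,"few"); continue
        r=least_squares(lambda c:np.linalg.norm(Q-c,axis=1)-.022,g,loss="soft_l1",f_scale=.001)
        f=(np.hypot(A[:,0]-g[0],A[:,1]-g[1])<.035)&(A[:,2]>.048)&(A[:,2]<.06); 
        print(name,n,m.sum(),r.x.round(4),"foot top",f.sum(),A[f].mean(0).round(4) if f.any() else "")
    if name=="top":
        # scraper in tray: points above the floor, inside walls
        e=np.array([.992,-.127]); q=(A[:,:2]-[.479,-.344])@np.array([e,[.127,.992]]).T
        m=(abs(q[:,0])<.11)&(abs(q[:,1])<.05)&(A[:,2]>.018)&(A[:,2]<.04); print("scraper handle",m.sum(),q[m].min(0).round(3),q[m].max(0).round(3))
```

```text
[ 0.48738681 -0.08286488  0.23446902]
wrist long 3702 [0.633  0.0805 0.1771] foot top 618 [0.6262 0.0723 0.0536]
wrist short 2327 [ 0.6439 -0.0674  0.1474] foot top 529 [ 0.6343 -0.068   0.0538]
side long 182 [0.6326 0.081  0.1763] foot top 0 
side short 191 [ 0.6431 -0.0675  0.1468] foot top 87 [ 0.637  -0.0765  0.0536]
top long 216 [0.6322 0.0795 0.1766] foot top 101 [0.6247 0.0788 0.0539]
top short 204 [ 0.6434 -0.0685  0.1466] foot top 98 [ 0.6344 -0.0678  0.0533]
scraper handle 291 [-0.063 -0.013] [0.097 0.013]
```

```bash
python3 -c "
from plant import ctrl
print(ctrl.finish_job())"
```

```text
the job is handed in; nothing more can be done
None
```

The scraper lies flat in the tray and both legs stand upright on their feet, ball up, by my last depth-camera check. I handed the job in after about 23 of the 72 s; the hand-in gave no verdict.

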